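Push a jammed plug out of a glass column

ROBOT

A 6-joint arm with a two-finger parallel gripper is mounted at the origin on a cart in front of the work surface, level with it; the furniture and walls round the work are solid. World frame = base frame: x ahead of the robot, y to its left, z up, the work surface at z = 0. Lengths are in m, angles in rad, forces in N, time in s.
With the tool pointing down it reaches from about 0.35 to 0.775 m from the base axis. Payload 7.3 kg.
Tool frame: the origin (TCP) lies at the very end of the fingers, on their centre line; the grasp point (between the pads) lies 19 mm behind it; z points along the fingers, y is the line along which they close (so a half turn about z gives the same grasp; the last joint's range is limited). The gripper opens to 92 mm and grips with 3 to 60 N. Pads are 19 mm wide; open, the fingers measure 130 mm over their backs; the gripper's body (75 mm by 190 mm) begins 47 mm behind the grasp point.
Start: joints at [-1.421, 0.342, 1.524, -0, 1.275, -0.146], TCP at [0.153, -0.502, 0.227] pointing down, gripper open.
Joint ranges: [-2.53, 2.53], [-0.77, 2.02], [0.04, 2.7], [-1, 4.14], [0.28, 2.66], [-3.11, 3.11]. Speed limits (rad/s): [2.57, 2.57, 3.14, 3.14, 3.14, 3.14].

INTERFACE

Orientations are given as [roll, pitch, yaw] about the fixed x, y, z axes, in that order (R = Rz(yaw) Ry(pitch) Rx(roll)).
In Python, from cell import robot gives the robot as it stands. The module is installed in compiled form; this text tells all that it offers.
- The arm moves only by the tool arm_command, never from a script. Its argument "moves" is a list of rows, each a list of 3 entries, a list of its own where there are three numbers: the shift along the tool's x, y, z in m, then the turn, a rotation vector about the tool's x, y, z in rad, then the finger opening in m, from 0 to 0.0918. In form: [[[dx, dy, dz], [ax, ay, az], claw], ...]. A call has exactly 5 rows; each row is the pose to reach, as a shift and turn from the pose commanded when the call began, along the tool's axes at that moment; what a row does not reach only later rows make up. A row lasts 1/10 s, in which the tool goes at most 50 mm and 8.59 degrees, less where a joint would pass 70% of its speed; a pose out of reach is approached as far as the arm can. A call with a gripper value outside its range is refused whole. The fingers move at their own pace and stop on an object; "squeeze" is the grip in N (left out, the last holds). Time passes only in rows, so rows that repeat a pose let the fingers close, or fill a call up. It gives the time, the measured TCP pose, the force, the opening and the grip force at its end, in the units of the state.
- robot.observe(): the state, without advancing time (a new reading comes with each control period).
- robot.read_camera(name): name is "scene" or "side" or "wrist"; returns the picture (420x560x3 uint8, red, green, blue); there is no depth.
- robot.camera_model(name): a dict with "fx", "fy", "cx", "cy" (pixels), "R" (3x3) and "t" (3): a world point X has camera coordinates R X + t. Camera axes: x right, y down, z forward; pixel columns grow to the right and rows downward; lengths in m; the calibration is good to about 2 mm. The wrist camera is an equidistant fisheye: a pixel r from the principal point sees the ray r / f radians off the axis. A picture is of the moment at which its call begins: read the wrist's pose just before it. camera_model takes no time and is no camera call; for the wrist camera it gives the pose at the moment of the call.
- robot.hand_in(): hands the job in; it is judged then, once.
The state is a dict: "time": time; "qpos": joint angles; "qvel": joint speeds; "joint_efforts": joint torques, N m; "tool_pos": TCP position; "tool_rot": TCP orientation; "contact_force": force on the tool from outside, world axes, zero at the start; "torque": the same for the moment, N m; "opening": finger opening in m; "grip_force": force on a finger pad.
Only numpy, scipy, OpenCV 4.12 (cv2) and the standard library are available. Lean on these libraries where they do the work, as an engineer would, in place of code of your own. Each camera call takes 0.05 s, during which the arm holds its last target. There are 200 camera calls.

TASK

A rubber plug has jammed in the bore of the glass column held level in the bench clamp. Lift the push rod off its rest by the handle, enter it in the open mouth of the column and push, gently because the glass is thin, until the rubber buffer on the rod comes to bear on the mouth and the plug has dropped from the far end into the glass dish. Then draw the rod out, lay it back in its rest and let go, leaving the dish and the other glassware where they stand.

Things in the scene. Friction and masses are not known exactly. Their poses are not given: they have to be found in the camera images.
- column_clamp: Fixed bench clamp: grey base plate 98 x 100 x 14 mm, two aluminium posts with ring clamps at x = -34 and +16 mm, which reach 34 mm to either side of the column's axis and 21 mm above it and hold the glass column level. Origin on the worktop, z up, x along the column from its mouth to its outlet (the end over the dish)
- column_axis (a point): Point on the axis of the glass column, 95 mm above the clamp's origin, same axes. The column is a glass tube 110 mm long, outside 30 mm with 34 mm rims, bore 22 mm, open at both ends. It is clamped fast, but its middle may sit up to 8 mm either way along x from this point, so the mouth lies 47 to 63 mm behind it; feel for it. Thin: more than 25 N from the rod cracks it
- rubber_plug: Loose dark rubber plug, 20.5 mm across, 18 mm long, 30 g, jammed somewhere in the column. Origin at its centre, x along its axis. It grips the bore with about 8 to 13 N all the way, less over its last few mm, and lets go once its rear face has left the outlet
- push_rod: Loose push rod, 213 mm long, about 110 g, lying level on its rest. Origin on its axis at the front face of its rubber buffer, x towards the nose, z up. In front: round steel shank 18 mm across, 115 mm long. Behind: collar 33 mm across, 8 mm thick, its front half the rubber buffer, then a flat-sided black handle from x = -10 to -98 mm, 18 mm wide (y), 24 mm high (z)
- rod_buffer: The rubber buffer on the rod's collar, 33 mm across, 4 mm thick, fixed to the rod, same origin and axes as the rod. It yields about 1 mm for 10 to 15 N
- rod_nose (a point): Centre of the rod's flat nose, 115 mm ahead of the rod's origin, edge bevelled 3 mm. The shank is 5 mm longer than the column: with the buffer on the mouth the nose stands 5 mm out of the outlet
- rod_grip (a point): Middle of the rod's handle, on the axis, 45 mm behind its origin
- rod_rest: Fixed aluminium rest, base 200 x 56 x 8 mm, with two white notched posts at x = +80 and -88 mm, 10 mm thick, 50 mm high at the most, notches 23 mm wide with flared tops. Origin on the worktop at the middle of the base, x along the rod as it lies (nose at +x)
- rest_cradle (a point): Where the rod's origin belongs when the rod lies in its rest: on the rest's middle line, 5 mm behind the rest's origin, 42 mm above the worktop. Axes as the rest's: x is the way the rod points
- catch_dish: Loose straight-sided open glass dish, 79 mm across, 40 mm high, standing under the outlet; origin at the centre of its underside, 82 mm along x from the clamp's origin
- beaker_50: Loose bystander: 50 ml beaker, 46 mm across, 61 mm high; origin at the centre of its underside
- weighing_bottle: Loose bystander: small weighing bottle with glass lid, 33 mm across, 55 mm high; origin at the centre of its underside
- erlenmeyer: Loose bystander: conical flask, 62 mm across, 101 mm high; origin at the centre of its underside
Things that resemble listed ones, but are neither listed nor needed, are in the scene too. Of the things that look like the catch_dish, take the one that is farthest to the robot's left at the start.

How it is judged:
On the way, in this order (a step that is already met when the one before it is completed fails the run):
1. the rod's nose is inside the column, in line with it, while the plug is still in the column (x of rod_nose in the frame of column_axis between -0.04 and 0.04 m and y of rod_nose in the frame of column_axis between -0.011 and 0.011 m and z of rod_nose in the frame of column_axis between -0.011 and 0.011 m and angle between the x axis of push_rod and the x axis of column_clamp, either way round below 0.15 rad and height (world z) of rubber_plug above 0.085 m), for 0.1 s.
2. the rod is home: its buffer bears on the column's mouth, and the plug has dropped out of the far end (contact force between rod_buffer and column_clamp above 0.5 N and x of rod_nose in the frame of column_axis above 0.045 m and y of rod_nose in the frame of column_axis between -0.011 and 0.011 m and z of rod_nose in the frame of column_axis between -0.011 and 0.011 m and height (world z) of rubber_plug below 0.08 m), for 0.05 s.
At the end, for the whole second after the job is handed in: The plug lies still in the dish, within 30 mm of its middle; the dish stands upright within 20 mm of its place; the rod lies still in both notches of its rest, its origin within 20 mm of the cradle point and 4 mm of its height, along the rest within 0.1 rad (horizontal distance between rubber_plug and catch_dish below 0.03 m and height (world z) of rubber_plug below 0.03 m and linear speed of rubber_plug below 0.03 m/s and distance of catch_dish from where it was at the start of the episode below 0.02 m and angle between catch_dish's own z axis and vertical below 0.1 rad and distance between push_rod and rest_cradle below 0.02 m and z of push_rod in the frame of rest_cradle between -0.004 and 0.004 m and angle between the x axis of push_rod and the x axis of rod_rest, either way round below 0.1 rad and linear speed of push_rod below 0.02 m/s); the robot touches nothing.
It fails at once if the rod presses on the glass column or its clamp with more than 25 N (contact force between push_rod and column_clamp above 25 N).
It fails at once if the hand or arm strikes the glass column or the clamp with more than 10 N (contact force between any of the arm, the fingers and column_clamp above 10 N).
It fails at once if the catch dish is pushed more than 20 mm or tipped (distance of catch_dish from where it was at the start of the episode above 0.02 m or angle between catch_dish's own z axis and vertical above 0.4 rad).
It fails at once if a bystanding piece of glassware is moved more than 20 mm (distance of any of beaker_50, weighing_bottle, erlenmeyer from where it was at the start of the episode above 0.02 m).
It also fails if it takes over 51 s, if anything falls off the work surface, if the arm or the gripper's body presses on something with over 40 N, if the wrist force passes 120 N, or if a joint passes its speed limit or range.

## Working session

There is one attempt and no reset: what is moved stays moved. The work goes in short steps, Python scripts to look and compute and a tool call to move; the robot and the scene stay as the last step left them, time stands still between calls to the robot, and variables do not carry over. Pictures are saved under pics/ and viewed, at most 10 in all, crops included, and the job is handed in when it is done.

Besides the shell and the picture viewer there is one more tool, called by a JSON object that holds its "name" and its "arguments", one argument or row to a line. arm_command: Moves the arm, as the interface text tells. Its arguments: {"type":"object","properties":{"moves":{"type":"array"},"squeeze":{"type":"number"}},"required":["moves"]}

```bash
mkdir -p pics; python3 - <<'E'
from cell import robot
import cv2,numpy as np
for n in ["scene","side"]:
    im=robot.read_camera(n); cv2.imwrite(f"pics/{n}0.png",im[:,:,::-1])
    m=robot.camera_model(n); print(n,m['fx'],m['cx'],m['cy'],np.round(m['R'],3).tolist(),np.round(m['t'],3), -m['R'].T@m['t'])
o=robot.observe(); print(o)
E
```

```text
scene 401.5179600481979 279.67292373755544 209.32815830281186 [[-0.687, -0.726, 0.025], [-0.354, 0.305, -0.884], [0.635, -0.616, -0.466]] [0.362 0.295 0.439] [0.07395032 0.44352095 0.45677718]
side 511.4089095977008 277.9299128414985 213.66168028748524 [[-0.212, -0.977, -0.004], [-0.811, 0.178, -0.558], [0.546, -0.115, -0.83]] [0.061 0.568 1.052] [-0.10091895  0.07893173  1.19037002]
{'time': 0.1, 'qpos': array([-1.42099913e+00,  3.42640540e-01,  1.52490669e+00, -1.49106916e-05,
        1.27540986e+00, -1.45975731e-01]), 'qvel': array([-0.00151053, -0.00226294, -0.00242268, -0.001588  , -0.00048213,
       -0.00010314]), 'joint_efforts': array([ 1.57444862e-03, -4.32003379e+01, -2.44694424e+01,  7.18525588e-02,
        5.25904284e-02, -4.41843486e-05]), 'tool_pos': array([ 0.15300138, -0.50183401,  0.22612612]), 'tool_rot': array([-3.14024065e+00, -1.84360764e-04,  2.95777155e-01]), 'contact_force': array([ 0.0565785 , -0.49931124, -0.16410435]), 'torque': array([0.01992133, 0.04477594, 0.01826874]), 'grip_force': 0.0, 'opening': 0.09177270318036905}
```

View pics/scene0.png

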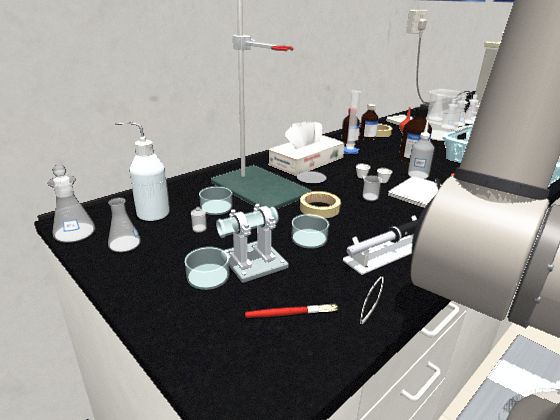

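View pics/side0.png

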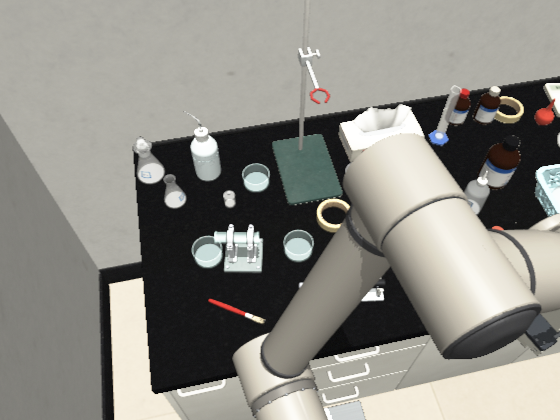

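Scene picture: three dish-like items at (207,267), (310,231) and (216,200). The one farthest to the robot's left is (207,267) (side view: (207,251)), and the column's outlet lies over it. The column runs from about (222,228) to (275,218). The rest and rod sit near (380,245), with the nose to the left and the arm hiding part of the handle. In the side view the clamp is at (243,250) and the rest is hidden by the arm.

```bash
cat > h.py <<'E'
from cell import robot
import cv2,numpy as np
from scipy.spatial.transform import Rotation as Ro
def ray(m,u,v,fish=False):
    x,y=(u-m['cx'])/m['fx'],(v-m['cy'])/m['fy']
    if fish:
        r=np.hypot(x,y); s=np.sin(r)/r if r>1e-9 else 1; d=np.array([x*s,y*s,np.cos(r)])
    else: d=np.array([x,y,1.])
    R=np.array(m['R']); return -R.T@m['t'], R.T@d/np.linalg.norm(d)
def onz(m,u,v,z,fish=False):
    o,d=ray(m,u,v,fish); return o+d*(z-o[2])/d[2]
def proj(m,X,fish=False):
    c=np.array(m['R'])@X+m['t']
    if fish:
        t=np.arctan2(np.hypot(c[0],c[1]),c[2]); k=t/np.hypot(c[0],c[1]); x,y=c[0]*k,c[1]*k
    else: x,y=c[:2]/c[2]
    return np.array([m['cx']+m['fx']*x,m['cy']+m['fy']*y])
def tri(a,b):
    A=sum(np.eye(3)-np.outer(d,d) for o,d in (a,b)); B=sum((np.eye(3)-np.outer(d,d))@o for o,d in (a,b))
    return np.linalg.solve(A,B)
E
python3 - <<'E'
from h import *
s=robot.camera_model("scene"); d=robot.camera_model("side")
np.set_printoptions(precision=4,suppress=True)
for n,u,v,z in [("dish",207,278,0),("dishrim",207,256,.04),("outlet",220,229,.095),("mouth",276,218,.095),("baseL",232,278,.01),("baseR",287,266,.01),("nose",350,253,.042),("shank",390,237,.042),("restcornerL",345,264,0.008),("restc2",358,272,0.008),("erl",123,245,0),("wb",199,228,0),("dish2",310,242,0)]: print(n,onz(s,u,v,z))
for n,u,v,z in [("dish",207,244,.04),("outlet",216,237,.095),("mouth",258,239,.095),("dish2",298,240,.04),("restL",300,300,0),("restR",383,298,0),("handle",380,288,.042)]: print("side",n,onz(d,u,v,z))
im=robot.read_camera("wrist"); cv2.imwrite("pics/w0.png",im[:,:,::-1]); m=robot.camera_model("wrist"); print(m['fx'],m['cx'],m['cy'],m['R'],-m['R'].T@m['t'])
E
```

```text
dish [0.5873 0.1258 0.    ]
dishrim [0.596 0.117 0.04 ]
outlet [0.5814 0.0958 0.095 ]
mouth [ 0.5462 -0.0057  0.095 ]
baseL [0.5465 0.0995 0.01  ]
baseR [ 0.5071 -0.0001  0.01  ]
nose [ 0.4279 -0.0843  0.042 ]
shank [ 0.4103 -0.1899  0.042 ]
restcornerL [ 0.4399 -0.0902  0.008 ]
restc2 [ 0.4077 -0.0883  0.008 ]
erl [0.7922 0.1918 0.    ]
wb [0.7486 0.0369 0.    ]
dish2 [ 0.5462 -0.1069  0.    ]
side dish [0.6019 0.1205 0.04  ]
side outlet [0.5836 0.0937 0.095 ]
side mouth [ 0.5553 -0.008   0.095 ]
side dish2 [ 0.5628 -0.1141  0.04  ]
side restL [ 0.4137 -0.0847  0.    ]
side restR [ 0.3743 -0.2904  0.    ]
side handle [ 0.3845 -0.2788  0.042 ]
325.19226210127806 278.23293012685394 208.20595447976015 [[ 0.2917 -0.9565 -0.0016]
 [-0.918  -0.2804  0.2803]
 [-0.2685 -0.0802 -0.9599]] [ 0.2265 -0.4804  0.384 ]
```

View pics/w0.png

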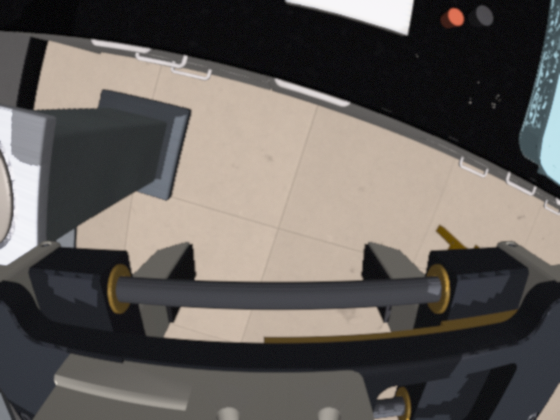

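The wrist view shows only the floor and the bench edge. The rod lies nose towards +y, yaw about 1.38, with the grip near (0.385, -0.237). I'm moving the hand over it to look from close up.

{"name": "arm_command", "arguments": {
  "moves": [
    [[0.036, -0.022, 0], [0, 0, -0.13], 0.0918],
    [[0.072, -0.044, 0], [0, 0, -0.26], 0.0918],
    [[0.108, -0.066, 0], [0, 0, -0.39], 0.0918],
    [[0.144, -0.088, 0], [0, 0, -0.52], 0.0918],
    [[0.18, -0.11, 0], [0, 0, -0.65], 0.0918]
  ]
}}

```text
time: 0.65
tool_pos: [0.2939, -0.343, 0.2266]
tool_rot: [-3.141, -0.0, 0.951]
contact_force: [0.3, -0.4, -0.7]
opening: 0.092
grip_force: 0.0
```

```bash
cat >> h.py <<'E'
np.set_printoptions(precision=4,suppress=True)
def goto(p,yaw):
    o=robot.observe(); R=Ro.from_euler('xyz',o['tool_rot'])
    G=Ro.from_euler('xyz',[np.pi,0,yaw])
    print('t',o['time'],'at',o['tool_pos'],o['tool_rot'],'F',o['contact_force'],'op',o['opening'],o['grip_force'])
    print('shift',R.inv().apply(np.array(p)-o['tool_pos']),'rot',(R.inv()*G).as_rotvec())
E
python3 -c "
from h import *
goto([.385,-.237,.22],1.38)"
```

```text
t 0.65 at [ 0.2939 -0.343   0.2266] [-3.1414 -0.0002  0.9507] F [ 0.2914 -0.4242 -0.7462] op 0.09199251752697588 0.0
shift [0.1392 0.0125 0.0066] rot [-0.0001 -0.0002 -0.4293]
```

{"name": "arm_command", "arguments": {
  "moves": [
    [[0.035, 0.003, 0.002], [0, 0, -0.11], 0.0918],
    [[0.07, 0.006, 0.003], [0, 0, -0.22], 0.0918],
    [[0.105, 0.009, 0.005], [0, 0, -0.33], 0.0918],
    [[0.139, 0.012, 0.007], [0, 0, -0.43], 0.0918],
    [[0.139, 0.012, 0.007], [0, 0, -0.43], 0.0918]
  ]
}}

```text
time: 1.15
tool_pos: [0.3858, -0.236, 0.2194]
tool_rot: [-3.141, -0.001, 1.382]
contact_force: [0.7, -0.8, -0.1]
opening: 0.0916
grip_force: 0.0
```

```bash
python3 -c "
from h import *
import pickle
m=robot.camera_model('wrist');im=robot.read_camera('wrist'); cv2.imwrite('pics/w1.png',im[:,:,::-1]); pickle.dump(m,open('w1.pkl','wb'))
for n in ['scene','side']: cv2.imwrite(f'pics/{n}1.png',robot.read_camera(n)[:,:,::-1])
goto([.385,-.237,.22],1.38)"
```

```text
t 1.3 at [ 0.3839 -0.2391  0.2196] [-3.1412  0.0003  1.3751] F [-1.0393  0.2441 -0.3371] op 0.09203309568386857 0.0
shift [ 0.0023  0.0006 -0.0004] rot [-0.0004  0.0003 -0.0049]
```

View pics/w1.png

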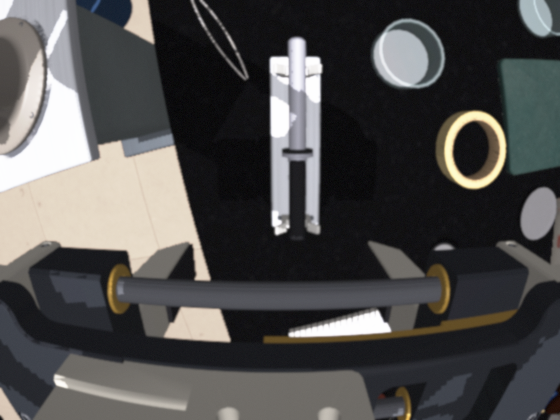

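Wrist view: the rod is the only one there. The nose is at (297,40), the collar at (297,153) and the handle end at (297,240). The rest spans (270,58)-(320,235). The look-alikes are the handled red brush (scene (290,312)) and the wire loop (215,40), and neither matches the description. Next I'll refine the rod and look at a crop of the column.

```bash
python3 -c "
from h import *
import pickle
m=pickle.load(open('w1.pkl','rb'))
for n,u,v,z in [('nose',297,40,.046),('collar',297,153,.055),('hend',297,238,.05),('hmid',297.5,197,.054),('restnose L',273,72,.008),('restnose R',321,72,.008),('handleside rest L',273,222,.008),('R',319,222,.008)]: print(n,onz(m,u,v,z,True))
a=cv2.imread('pics/scene1.png')[180:300,160:440]; b=cv2.imread('pics/side1.png')[210:310,180:400]
a=cv2.resize(a,None,fx=2.8,fy=2.8,interpolation=2); b=cv2.resize(b,(784,258),interpolation=2)
a=a[:,:784]; cv2.imwrite('pics/c1.png',np.vstack([a,b])); print(a.shape,b.shape)
"
```

```text
nose [ 0.4341 -0.0877  0.046 ]
collar [ 0.4123 -0.2014  0.055 ]
hend [ 0.3966 -0.2921  0.05  ]
hmid [ 0.4049 -0.2462  0.054 ]
restnose L [ 0.4045 -0.1112  0.008 ]
restnose R [ 0.4574 -0.1204  0.008 ]
handleside rest L [ 0.3713 -0.283   0.008 ]
R [ 0.4256 -0.2934  0.008 ]
(336, 784, 3) (258, 784, 3)
```

View pics/c1.png

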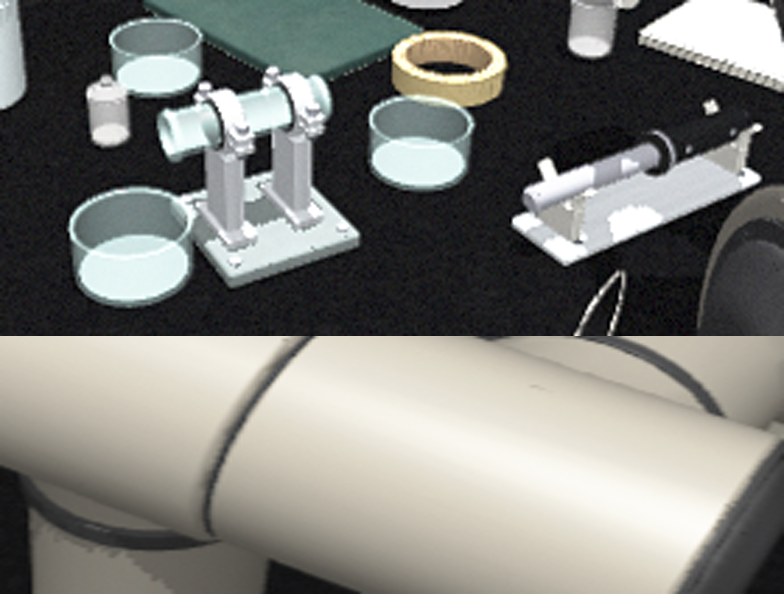

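The crop shows the outlet at (175,135), the mouth at (318,95) and the dish at (130,245). The weighing bottle is at (108,112), and the rod in its rest has its nose at (530,198). The dish under the outlet is the leftmost of the three.

```bash
python3 -c "
from h import *
goto([.4047,-.245,.10],1.388)
s=robot.camera_model('scene')
f=lambda u,v:(160+u/2.8,180+v/2.8)
for n,u,v,z in [('outlet',173,132,.095),('mouth',320,96,.095),('dishL',70,232,.04),('dishR',195,232,.04),('dish near',130,302,0),('dish far',130,187,.04),('baseA',232,280,.014),('baseB',359,238,.014),('baseC',307,170,.014)]: print(n,onz(s,*f(u,v),z))
"
```

```text
t 1.3 at [ 0.3839 -0.2391  0.2196] [-3.1412  0.0003  1.3751] F [-1.0393  0.2441 -0.3371] op 0.09203309568386857 0.0
shift [-0.0017  0.0216  0.1196] rot [-0.0004  0.0003 -0.0129]
outlet [0.5846 0.0896 0.095 ]
mouth [ 0.5589 -0.0131  0.095 ]
dishL [0.6037 0.1579 0.04  ]
dishR [0.552  0.0993 0.04  ]
dish near [0.5645 0.1426 0.    ]
dish far [0.622  0.1006 0.04  ]
baseA [0.525  0.0917 0.014 ]
baseB [ 0.504 -0.     0.014]
baseC [ 0.59   -0.0308  0.014 ]
```

{"name": "arm_command", "arguments": {
  "moves": [
    [[0, 0.011, 0.04], [0, 0, -0.01], 0.0918],
    [[-0.002, 0.022, 0.08], [0, 0, -0.013], 0.0918],
    [[-0.002, 0.022, 0.12], [0, 0, -0.013], 0.0918],
    [[-0.002, 0.022, 0.12], [0, 0, -0.013], 0.0918],
    [[-0.002, 0.022, 0.12], [0, 0, -0.013], 0.0918]
  ]
}}

```text
time: 1.8
tool_pos: [0.4049, -0.2459, 0.1002]
tool_rot: [-3.141, -0.0, 1.387]
contact_force: [-0.9, -1.2, 0.8]
opening: 0.0917
grip_force: 0.0
```

```bash
python3 -c "
from h import *
import pickle
goto([.4047,-.245,.023],1.388)
m=robot.camera_model('wrist');im=robot.read_camera('wrist'); cv2.imwrite('pics/w2.png',im[:,:,::-1])
g=cv2.cvtColor(im,cv2.COLOR_RGB2GRAY)
p=lambda X:proj(m,np.array(X),True)
for X in [(.4341,-.0877,.042),(.4129,-.2007,.042),(.4047,-.245,.054)]: print(p(X))
for x in [-.03,-.02]:
  q=np.array([.4129+x*.182,-.2007+x*.983,.054]); u,v=p(q).astype(int); print(u,v,g[v,u-45:u+45:2])
"
```

```text
t 1.8 at [ 0.4049 -0.2459  0.1002] [-3.1406 -0.0004  1.3867] F [-0.8518 -1.1855  0.8092] op 0.09168670295020828 0.0
shift [ 0.0008 -0.0002  0.0772] rot [-0.001  -0.0004 -0.0013]
[276.2221  -6.4921]
[275.9603 160.1598]
[275.9598 229.9887]
275 208 [ 11  10  12  14  13  14  71 173 213 220 216 214 216 219 220 221 213 113
  28  31  34  34  36  36  35  36  34  35  32  40 148 218 219 220 222 223
 220 219 223 221 193  98  21  12  12]
275 193 [ 15  13  16  18  15  19 105 188 216 220 216 215 218 219 220 222 199  91
  28  30  34  36  37  36  36  36  37  33  32  40 149 219 220 220 223 223
 220 218 222 223 200 117  25  16  14]
```

View pics/w2.png

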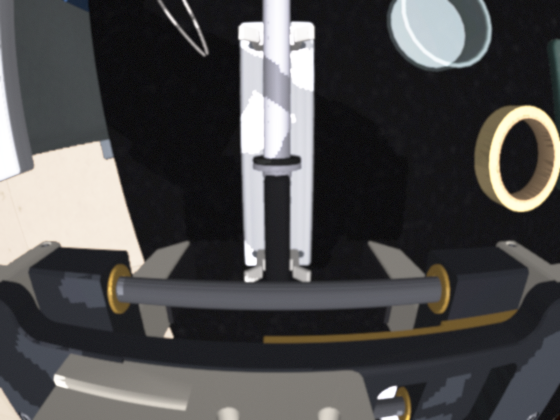

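Close view: the collar is at (276,162) and the handle is centred at u≈276, lined up between the fingers. I'll go down and grip.

{"name": "arm_command", "arguments": {
  "moves": [
    [[0, 0, 0.03], [0, 0, 0], 0.0918],
    [[0.001, 0, 0.06], [0, 0, 0], 0.0918],
    [[0.001, 0, 0.077], [0, 0, 0], 0.06],
    [[0.001, 0, 0.077], [0, 0, 0], 0.03],
    [[0.001, 0, 0.077], [0, 0, 0], 0.0]
  ],
  "squeeze": 50
}}

```text
time: 2.35
tool_pos: [0.4066, -0.2452, 0.0246]
tool_rot: [3.139, 0.002, 1.388]
contact_force: [-0.2, 0.2, 0.7]
opening: 0.0727
grip_force: 0.0
```

{"name": "arm_command", "arguments": {
  "moves": [
    [[0, 0, 0], [0, 0, 0], 0.0],
    [[0, 0, 0], [0, 0, 0], 0.0],
    [[0, 0, 0], [0, 0, 0], 0.0],
    [[0, 0, 0], [0, 0, 0], 0.0],
    [[0, 0, 0], [0, 0, 0], 0.0]
  ]
}}

```text
time: 2.85
tool_pos: [0.4057, -0.2441, 0.0229]
tool_rot: [3.141, 0.0, 1.389]
contact_force: [-0.0, 0.5, 0.4]
opening: 0.0326
grip_force: 0.0
```

{"name": "arm_command", "arguments": {
  "moves": [
    [[0, 0, 0], [0, 0, 0], 0.0],
    [[0, 0, 0], [0, 0, 0], 0.0],
    [[0, 0, 0], [0, 0, 0], 0.0],
    [[0, 0, 0], [0, 0, 0], 0.0],
    [[0, 0, 0], [0, 0, 0], 0.0]
  ]
}}

```text
time: 3.35
tool_pos: [0.4056, -0.244, 0.0227]
tool_rot: [-3.141, -0.0, 1.389]
contact_force: [0.4, 0.4, -0.2]
opening: 0.0176
grip_force: 50.0
```

```bash
python3 -c "
from h import *
goto([.4047,-.245,.023],1.388)"
```

```text
t 3.35 at [ 0.4056 -0.244   0.0227] [-3.1415 -0.      1.3887] F [ 0.4418  0.389  -0.2128] op 0.017637901553716112 49.967127442359924
shift [-0.0011 -0.0007 -0.0003] rot [-0.0001 -0.      0.0007]
```

{"name": "arm_command", "arguments": {
  "moves": [
    [[0, 0, -0.02], [0, 0, 0], 0.0],
    [[0, 0, -0.06], [0, 0, 0], 0.0],
    [[0, 0, -0.1], [0, 0, 0], 0.0],
    [[0.02, 0.01, -0.14], [0, 0, 0], 0.0],
    [[0.05, 0.02, -0.18], [0, 0, 0], 0.0]
  ]
}}

```text
time: 3.85
tool_pos: [0.434, -0.1994, 0.2036]
tool_rot: [3.141, 0.001, 1.386]
contact_force: [-0.0, -1.1, -1.2]
opening: 0.0179
grip_force: 50.0
```

{"name": "arm_command", "arguments": {
  "moves": [
    [[0.04, 0.01, -0.02], [0, 0, 0.01], 0.0],
    [[0.08, 0.02, -0.04], [0, 0, 0.03], 0.0],
    [[0.115, 0.035, -0.047], [0, 0, 0.049], 0.0],
    [[0.117, 0.035, -0.047], [0, 0, 0.049], 0.0],
    [[0.117, 0.035, -0.047], [0, 0, 0.049], 0.0]
  ]
}}

```text
time: 4.35
tool_pos: [0.4895, -0.0896, 0.2485]
tool_rot: [-3.141, 0.0, 1.342]
contact_force: [0.5, 0.1, -0.6]
opening: 0.0177
grip_force: 50.0
```

{"name": "arm_command", "arguments": {
  "moves": [
    [[0, 0, 0], [0, 0, 0], 0.0],
    [[0, 0, 0], [0, 0, 0], 0.0],
    [[0, 0, 0], [0, 0, 0], 0.0],
    [[0, 0, 0], [0, 0, 0], 0.0],
    [[0, 0, 0], [0, 0, 0], 0.0]
  ]
}}

```text
time: 4.85
tool_pos: [0.4895, -0.0907, 0.2489]
tool_rot: [-3.141, 0.0, 1.339]
contact_force: [-0.6, -0.2, -1.3]
opening: 0.0175
grip_force: 50.0
```

```bash
python3 -c "
from h import *
import pickle
m=robot.camera_model('wrist');im=robot.read_camera('wrist'); cv2.imwrite('pics/w3.png',cv2.resize(im[:,:,::-1],(800,600),interpolation=2)); cv2.imwrite('pics/w3raw.png',im[:,:,::-1]);pickle.dump(m,open('w3.pkl','wb'))
goto([.49,-.09,.25],1.34)"
```

```text
t 4.9 at [ 0.4895 -0.0906  0.2489] [-3.1415  0.0001  1.3393] F [-0.4643 -0.9819 -0.977 ] op 0.017987556172449817 49.96514976024628
shift [ 0.0007  0.0003 -0.0011] rot [-0.0001  0.0001 -0.0007]
```

View pics/w3.png

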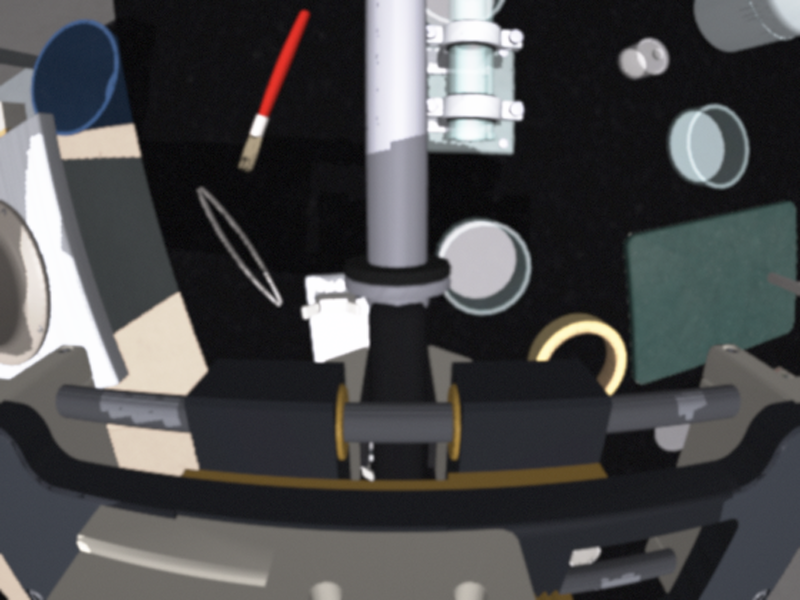

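The view shows the column running vertically at u≈471, with its mouth near (471,138). The rings are at v≈107 and v≈35, and the base plate corner is at (514,153). I'll take edge profiles to measure these.

```bash
python3 -c "
from h import *
im=cv2.imread('pics/w3raw.png'); g=cv2.cvtColor(im,cv2.COLOR_BGR2GRAY)
for v in [40,46,52,58,62,84,88,92,96]: print(v,g[v,300:366:1].tolist())
print('col330',g[60:112,330].tolist()); print('col340',g[60:112,340].tolist()); print('c352', g[60:112,352].tolist())
"
```

```text
40 [194, 200, 202, 200, 194, 168, 125, 96, 93, 95, 95, 94, 92, 94, 107, 128, 146, 160, 178, 198, 218, 228, 235, 240, 243, 244, 246, 247, 247, 247, 247, 247, 246, 244, 241, 238, 233, 226, 216, 203, 196, 198, 196, 184, 163, 140, 124, 119, 117, 119, 127, 154, 185, 196, 198, 196, 196, 188, 163, 120, 67, 29, 16, 18, 17, 17]
46 [243, 253, 254, 253, 253, 246, 203, 143, 120, 112, 110, 104, 98, 99, 112, 131, 145, 160, 177, 200, 219, 229, 235, 240, 243, 245, 246, 247, 248, 248, 248, 247, 247, 245, 243, 241, 240, 236, 232, 223, 220, 223, 219, 200, 174, 148, 129, 122, 126, 131, 145, 170, 190, 197, 198, 196, 194, 188, 161, 112, 57, 22, 17, 21, 17, 15]
52 [155, 173, 176, 182, 189, 194, 193, 191, 186, 174, 171, 167, 148, 129, 129, 142, 157, 170, 185, 204, 222, 232, 239, 243, 245, 247, 248, 249, 250, 250, 250, 249, 249, 247, 245, 243, 241, 236, 230, 220, 214, 217, 221, 217, 204, 195, 195, 199, 200, 201, 200, 200, 199, 200, 200, 198, 198, 190, 166, 119, 66, 29, 20, 16, 13, 14]
58 [195, 211, 214, 214, 214, 212, 212, 212, 213, 213, 211, 192, 155, 128, 129, 145, 161, 173, 188, 208, 223, 232, 239, 243, 2
[... 1918 characters left out ...]
4, 254, 254, 254, 254, 249, 198, 122, 155, 220, 240, 245, 246, 248, 250, 251, 252, 252, 252, 253, 252, 249, 238, 207, 194, 208, 207, 187, 153, 123, 105, 81, 50, 19, 11, 12, 13]
col340 [210, 212, 211, 209, 195, 167, 181, 235, 250, 253, 253, 253, 253, 253, 252, 252, 252, 252, 251, 251, 245, 217, 141, 90, 115, 155, 183, 208, 222, 226, 227, 225, 223, 219, 214, 211, 196, 175, 178, 198, 211, 213, 214, 213, 207, 186, 147, 94, 46, 19, 12, 10]
c352 [200, 201, 202, 202, 203, 205, 204, 204, 204, 205, 220, 237, 247, 249, 249, 249, 250, 250, 251, 251, 250, 245, 221, 174, 177, 198, 206, 209, 209, 210, 209, 208, 207, 208, 209, 210, 218, 237, 249, 253, 253, 253, 247, 230, 210, 194, 167, 121, 69, 32, 23, 24]
```

```bash
python3 -c "
from h import *
import pickle
m=pickle.load(open('w3.pkl','rb'))
P=[onz(m,329.5,v,.095,True) for v in (46,92)]
T=np.array([.4895,-.0906,.2489]); R=Ro.from_euler('xyz',[-3.1415,.0001,1.3393])
d=P[1]-P[0]; print('axis pts',P,'yaw',np.arctan2(-d[1],-d[0]))
for n,u,v,z in [('mouth',330,98,.11),('axis far',329.5,46,.095),('axis near',329.5,92,.095),('plateedge',340,106.5,.014),('platecornerR',360,106.5,.014),('plateRfar',360,46,.014),('ringA',330,73,.116),('ringB',330,24,.116),('rodnear',278.6,170,.268),('rodfar',278.6,30,.268),('lugR A',362,76,.1),('lugR B',362,27,.1)]: 
  X=onz(m,u,v,z,True); print(n,X,'tool',R.inv().apply(X-T))
"
```

```text
axis pts [array([0.571 , 0.0389, 0.095 ]), array([ 0.5606, -0.0053,  0.095 ])] yaw 1.3387693314732323
mouth [ 0.5573 -0.0114  0.11  ] tool [0.0926 0.0478 0.1389]
axis far [0.571  0.0389 0.095 ] tool [0.1448 0.0496 0.1539]
axis near [ 0.5606 -0.0053  0.095 ] tool [0.0993 0.0496 0.1539]
plateedge [ 0.5828 -0.0218  0.014 ] tool [0.0884 0.0751 0.2349]
platecornerR [ 0.6073 -0.0264  0.014 ] tool [0.0895 0.1    0.2349]
plateRfar [0.6246 0.0475 0.014 ] tool [0.1655 0.0998 0.2349]
ringA [0.5614 0.0106 0.116 ] tool [0.115  0.0468 0.1329]
ringB [0.5723 0.0556 0.116 ] tool [0.1613 0.0471 0.1329]
rodnear [ 0.5029 -0.0403  0.268 ] tool [ 0.052   0.0015 -0.0191]
rodfar [0.5169 0.0188 0.268 ] tool [ 0.1128  0.0015 -0.0191]
lugR A [0.5941 0.004  0.1   ] tool [0.116  0.0801 0.1489]
lugR B [0.6059 0.0518 0.1   ] tool [0.1654 0.0806 0.1489]
```

{"name": "arm_command", "arguments": {
  "moves": [
    [[-0.04, 0.02, 0], [0, 0, 0], 0.0],
    [[-0.08, 0.04, 0.01], [0, 0, 0], 0.0],
    [[-0.09, 0.048, 0.05], [0, 0, 0], 0.0],
    [[-0.09, 0.048, 0.095], [0, 0, 0], 0.0],
    [[-0.09, 0.048, 0.135], [0, 0, 0], 0.0]
  ]
}}

```text
time: 5.4
tool_pos: [0.5154, -0.1895, 0.112]
tool_rot: [-3.141, 0.0, 1.339]
contact_force: [0.1, -0.3, -0.7]
opening: 0.0177
grip_force: 50.0
```

{"name": "arm_command", "arguments": {
  "moves": [
    [[0, 0, 0.02], [0, 0, 0], 0.0],
    [[0, 0, 0.037], [0, 0, 0], 0.0],
    [[0, 0, 0.037], [0, 0, 0], 0.0],
    [[0, 0, 0.037], [0, 0, 0], 0.0],
    [[0, 0, 0.037], [0, 0, 0], 0.0]
  ]
}}

```text
time: 5.9
tool_pos: [0.5165, -0.1893, 0.0782]
tool_rot: [3.139, 0.001, 1.34]
contact_force: [-0.8, -0.3, -1.6]
opening: 0.018
grip_force: 50.0
```

```bash
python3 -c "
from h import *
T=np.array([.4895,-.0906,.2489]); R=Ro.from_euler('xyz',[-3.1415,.0001,1.3393])
goto(T+R.apply([-.089,.048,.1732]),1.339)
a=robot.read_camera('scene')[:,:,::-1]; b=robot.read_camera('side')[:,:,::-1]
a=cv2.resize(a[185:285,190:390],(800,400),interpolation=2); b=cv2.resize(b[215:265,200:400],(800,200),interpolation=2)
cv2.imwrite('pics/c2.png',np.vstack([a,b]))"
```

```text
t 5.9 at [ 0.5165 -0.1893  0.0782] [3.1394 0.0006 1.3398] F [-0.7763 -0.2629 -1.5705] op 0.017989577755274218 49.96502995491028
shift [ 0.0009 -0.001   0.0025] rot [0.0022 0.0006 0.0008]
```

View pics/c2.png

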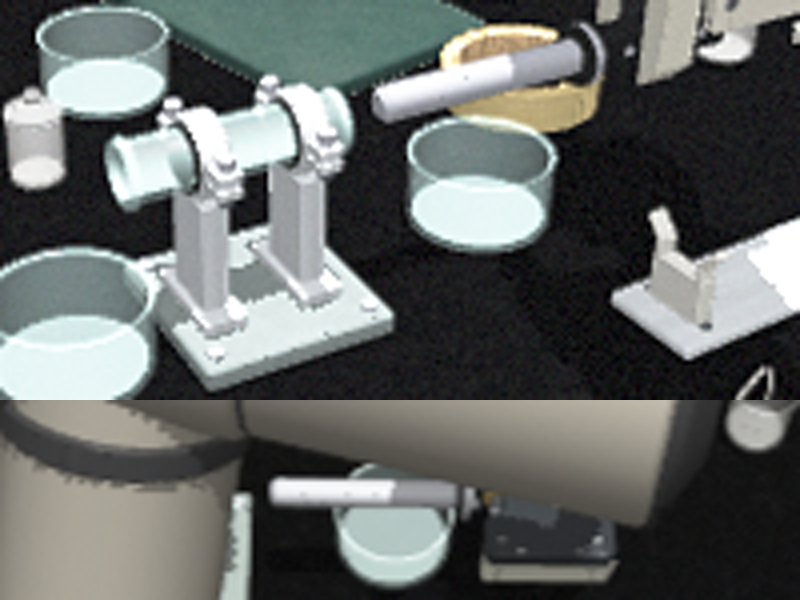

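Scene crop: the nose is at (383,103) and the mouth at (338,118). The rod axis lines up with the column to about 1–2 mm, sitting slightly high, which agrees with the measured z. I'll advance gently.

{"name": "arm_command", "arguments": {
  "moves": [
    [[0.002, 0, 0.001], [0, 0, 0], 0.0],
    [[0.005, 0, 0.001], [0, 0, 0], 0.0],
    [[0.008, 0, 0.001], [0, 0, 0], 0.0],
    [[0.011, 0, 0.001], [0, 0, 0], 0.0],
    [[0.014, 0, 0.001], [0, 0, 0], 0.0]
  ]
}}

```text
time: 6.5
tool_pos: [0.519, -0.1749, 0.0759]
tool_rot: [-3.142, 0.0, 1.34]
contact_force: [-0.2, -0.1, -1.2]
opening: 0.0178
grip_force: 50.0
```

{"name": "arm_command", "arguments": {
  "moves": [
    [[0.002, 0, 0], [0, 0, 0], 0.0],
    [[0.004, 0, 0], [0, 0, 0], 0.0],
    [[0.006, 0, 0], [0, 0, 0], 0.0],
    [[0.008, 0, 0], [0, 0, 0], 0.0],
    [[0.01, 0, 0], [0, 0, 0], 0.0]
  ]
}}

```text
time: 7.0
tool_pos: [0.5213, -0.1654, 0.0759]
tool_rot: [3.142, 0.0, 1.34]
contact_force: [1.2, -0.2, -0.6]
opening: 0.0174
grip_force: 50.0
```

{"name": "arm_command", "arguments": {
  "moves": [
    [[0.002, 0, 0], [0, 0, 0], 0.0],
    [[0.004, 0, 0], [0, 0, 0], 0.0],
    [[0.006, 0, 0], [0, 0, 0], 0.0],
    [[0.008, 0, 0], [0, 0, 0], 0.0],
    [[0.01, 0, 0], [0, 0, 0], 0.0]
  ]
}}

```text
time: 7.5
tool_pos: [0.5236, -0.1557, 0.0759]
tool_rot: [3.142, 0.0, 1.34]
contact_force: [-0.2, -0.4, -1.6]
opening: 0.0179
grip_force: 50.0
```

```bash
python3 -c "
from h import *
T=np.array([.4895,-.0906,.2489]); R=Ro.from_euler('xyz',[-3.1415,.0001,1.3393])
goto(T+R.apply([-.069,.048,.1732]),1.339)
a=robot.read_camera('scene')[:,:,::-1]
a=cv2.resize(a[190:265,205:355],(800,400),interpolation=2)
cv2.imwrite('pics/c3.png',a)"
```

```text
t 7.5 at [ 0.5236 -0.1557  0.0759] [3.1416 0.0001 1.3398] F [-0.1582 -0.3775 -1.5647] op 0.017897394899004344 49.96515333652496
shift [-0.0135 -0.0001  0.0002] rot [0.     0.0001 0.0008]
```

View pics/c3.png

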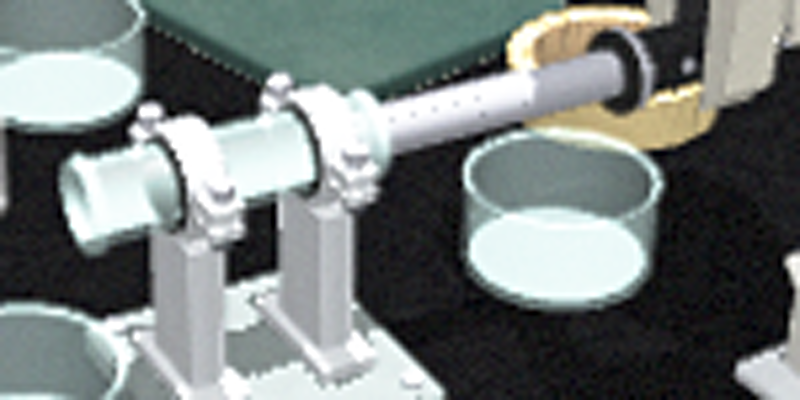

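The nose has entered the mouth at (372,130) without contact. I'll push on.

{"name": "arm_command", "arguments": {
  "moves": [
    [[0.003, 0, 0], [0, 0, 0], 0.0],
    [[0.006, 0, 0], [0, 0, 0], 0.0],
    [[0.009, 0, 0], [0, 0, 0], 0.0],
    [[0.012, 0, 0], [0, 0, 0], 0.0],
    [[0.015, 0, 0], [0, 0, 0], 0.0]
  ]
}}

```text
time: 8.05
tool_pos: [0.5271, -0.141, 0.076]
tool_rot: [3.141, 0.0, 1.34]
contact_force: [0.0, -0.5, -1.3]
opening: 0.0177
grip_force: 50.0
```

{"name": "arm_command", "arguments": {
  "moves": [
    [[0.002, 0, 0], [0, 0, 0], 0.0],
    [[0.004, 0, 0], [0, 0, 0], 0.0],
    [[0.006, 0, 0], [0, 0, 0], 0.0],
    [[0.008, 0, 0], [0, 0, 0], 0.0],
    [[0.01, 0, 0], [0, 0, 0], 0.0]
  ]
}}

```text
time: 8.55
tool_pos: [0.5293, -0.1314, 0.0759]
tool_rot: [3.141, 0.0, 1.34]
contact_force: [0.5, -1.3, -1.1]
opening: 0.0176
grip_force: 50.0
```

{"name": "arm_command", "arguments": {
  "moves": [
    [[0.002, 0, 0], [0, 0, 0], 0.0],
    [[0.004, 0, 0], [0, 0, 0], 0.0],
    [[0.006, 0, 0], [0, 0, 0], 0.0],
    [[0.008, 0, 0], [0, 0, 0], 0.0],
    [[0.01, 0, 0], [0, 0, 0], 0.0]
  ]
}}

```text
time: 9.05
tool_pos: [0.5316, -0.1216, 0.0759]
tool_rot: [3.142, 0.0, 1.34]
contact_force: [-0.0, -0.0, -1.4]
opening: 0.0176
grip_force: 50.0
```

{"name": "arm_command", "arguments": {
  "moves": [
    [[0.002, 0, 0], [0, 0, 0], 0.0],
    [[0.004, 0, 0], [0, 0, 0], 0.0],
    [[0.006, 0, 0], [0, 0, 0], 0.0],
    [[0.008, 0, 0], [0, 0, 0], 0.0],
    [[0.01, 0, 0], [0, 0, 0], 0.0]
  ]
}}

```text
time: 9.55
tool_pos: [0.5339, -0.1119, 0.0759]
tool_rot: [3.141, 0.0, 1.34]
contact_force: [0.3, 0.4, -1.6]
opening: 0.0178
grip_force: 50.0
```

{"name": "arm_command", "arguments": {
  "moves": [
    [[0.002, 0, 0], [0, 0, 0], 0.0],
    [[0.004, 0, 0], [0, 0, 0], 0.0],
    [[0.006, 0, 0], [0, 0, 0], 0.0],
    [[0.008, 0, 0], [0, 0, 0], 0.0],
    [[0.01, 0, 0], [0, 0, 0], 0.0]
  ]
}}

```text
time: 10.05
tool_pos: [0.5361, -0.1043, 0.0762]
tool_rot: [3.141, 0.004, 1.341]
contact_force: [-3.1, -13.8, -0.1]
opening: 0.0179
grip_force: 50.0
```

{"name": "arm_command", "arguments": {
  "moves": [
    [[0.002, 0, 0], [0, 0, 0], 0.0],
    [[0.004, 0, 0], [0, 0, 0], 0.0],
    [[0.006, 0, 0], [0, 0, 0], 0.0],
    [[0.008, 0, 0], [0, 0, 0], 0.0],
    [[0.01, 0, 0], [0, 0, 0], 0.0]
  ]
}}

```text
time: 10.55
tool_pos: [0.5382, -0.0954, 0.0763]
tool_rot: [3.141, 0.004, 1.34]
contact_force: [-2.0, -13.7, 0.2]
opening: 0.0177
grip_force: 50.0
```

{"name": "arm_command", "arguments": {
  "moves": [
    [[0.002, 0, 0], [0, 0, 0], 0.0],
    [[0.004, 0, 0], [0, 0, 0], 0.0],
    [[0.006, 0, 0], [0, 0, 0], 0.0],
    [[0.008, 0, 0], [0, 0, 0], 0.0],
    [[0.01, 0, 0], [0, 0, 0], 0.0]
  ]
}}

```text
time: 11.05
tool_pos: [0.5404, -0.0857, 0.0762]
tool_rot: [3.141, 0.004, 1.34]
contact_force: [-3.8, -13.2, -0.0]
opening: 0.0177
grip_force: 50.0
```

{"name": "arm_command", "arguments": {
  "moves": [
    [[0.002, 0, 0], [0, 0, 0], 0.0],
    [[0.004, 0, 0], [0, 0, 0], 0.0],
    [[0.006, 0, 0], [0, 0, 0], 0.0],
    [[0.008, 0, 0], [0, 0, 0], 0.0],
    [[0.01, 0, 0], [0, 0, 0], 0.0]
  ]
}}

```text
time: 11.55
tool_pos: [0.5427, -0.0759, 0.0762]
tool_rot: [3.141, 0.004, 1.34]
contact_force: [-3.2, -12.9, 0.6]
opening: 0.0175
grip_force: 50.0
```

```bash
python3 -c "
from h import *
T=np.array([.4895,-.0906,.2489]); R=Ro.from_euler('xyz',[-3.1415,.0001,1.3393])
goto(T+R.apply([.046,.048,.1732]),1.339)
a=robot.read_camera('scene')[:,:,::-1]
a=cv2.resize(a[190:265,205:355],(800,400),interpolation=2)
cv2.imwrite('pics/c4.png',a)"
```

```text
t 11.55 at [ 0.5427 -0.0759  0.0762] [3.141  0.0043 1.34  ] F [ -3.1957 -12.926    0.5767] op 0.017539121171328383 49.964836835861206
shift [ 0.0195 -0.0004  0.0004] rot [0.0005 0.0043 0.001 ]
```

View pics/c4.png

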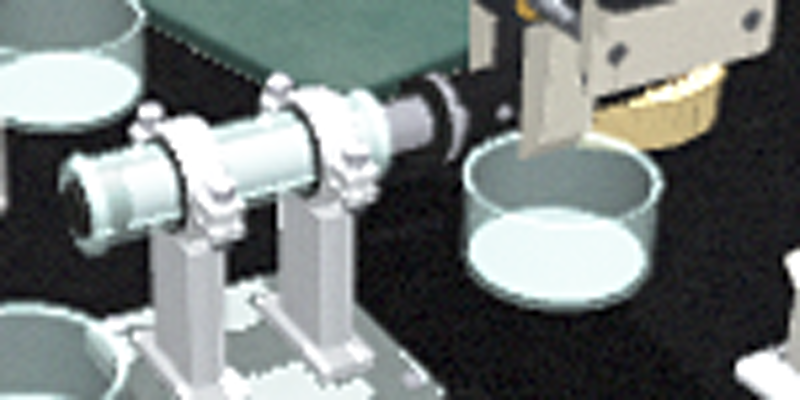

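The dark plug is now at the outlet (75,205). The collar at (435,118) is still about 15 mm from the mouth. I'll continue in smaller steps.

{"name": "arm_command", "arguments": {
  "moves": [
    [[0.0015, 0, 0], [0, 0, 0], 0.0],
    [[0.003, 0, 0], [0, 0, 0], 0.0],
    [[0.0045, 0, 0], [0, 0, 0], 0.0],
    [[0.006, 0, 0], [0, 0, 0], 0.0],
    [[0.0075, 0, 0], [0, 0, 0], 0.0]
  ]
}}

```text
time: 12.1
tool_pos: [0.5444, -0.0686, 0.0762]
tool_rot: [3.141, 0.004, 1.34]
contact_force: [-2.3, -13.6, -0.1]
opening: 0.018
grip_force: 50.0
```

{"name": "arm_command", "arguments": {
  "moves": [
    [[0.001, 0, 0], [0, 0, 0], 0.0],
    [[0.002, 0, 0], [0, 0, 0], 0.0],
    [[0.003, 0, 0], [0, 0, 0], 0.0],
    [[0.004, 0, 0], [0, 0, 0], 0.0],
    [[0.005, 0, 0], [0, 0, 0], 0.0]
  ]
}}

```text
time: 12.6
tool_pos: [0.5457, -0.0637, 0.0762]
tool_rot: [3.141, 0.004, 1.34]
contact_force: [-2.2, -12.7, 0.1]
opening: 0.0178
grip_force: 50.0
```

{"name": "arm_command", "arguments": {
  "moves": [
    [[0.001, 0, 0], [0, 0, 0], 0.0],
    [[0.002, 0, 0], [0, 0, 0], 0.0],
    [[0.003, 0, 0], [0, 0, 0], 0.0],
    [[0.004, 0, 0], [0, 0, 0], 0.0],
    [[0.005, 0, 0], [0, 0, 0], 0.0]
  ]
}}

```text
time: 13.1
tool_pos: [0.5472, -0.0558, 0.076]
tool_rot: [3.141, 0.0, 1.34]
contact_force: [1.0, -2.1, -1.1]
opening: 0.0179
grip_force: 50.0
```

{"name": "arm_command", "arguments": {
  "moves": [
    [[0.0005, 0, 0], [0, 0, 0], 0.0],
    [[0.001, 0, 0], [0, 0, 0], 0.0],
    [[0.0015, 0, 0], [0, 0, 0], 0.0],
    [[0.002, 0, 0], [0, 0, 0], 0.0],
    [[0.0025, 0, 0], [0, 0, 0], 0.0]
  ]
}}

```text
time: 13.6
tool_pos: [0.5473, -0.0554, 0.076]
tool_rot: [3.142, 0.003, 1.34]
contact_force: [-1.3, -12.3, -0.0]
opening: 0.0174
grip_force: 50.0
```

```bash
python3 -c "
from h import *
T=np.array([.4895,-.0906,.2489]); R=Ro.from_euler('xyz',[-3.1415,.0001,1.3393])
goto(T+R.apply([.046,.048,.1732]),1.339)
a=robot.read_camera('scene')[:,:,::-1]
a=cv2.resize(a[190:290,180:355],(700,400),interpolation=2)
cv2.imwrite('pics/c5.png',a)"
```

```text
t 13.6 at [ 0.5473 -0.0554  0.076 ] [3.1416 0.0029 1.3401] F [ -1.3475 -12.3013  -0.0343] op 0.017389936153485754 49.98921096324921
shift [-0.0016 -0.0002  0.0003] rot [0.     0.0029 0.0011]
```

View pics/c5.png

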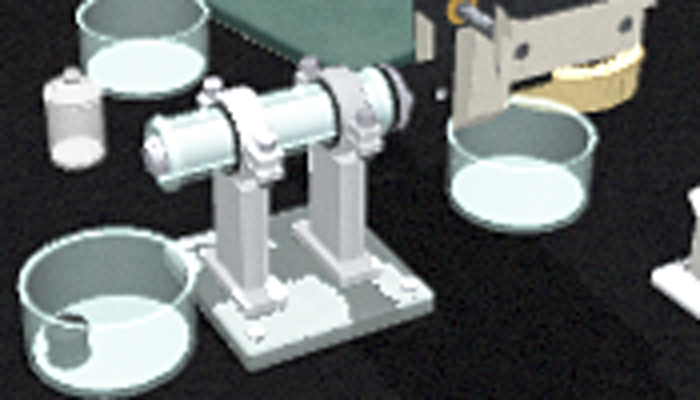

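The buffer bears on the mouth at (395,95) with about 12 N, the nose shows out of the outlet at (155,152), and the plug is in the dish at (70,345). I'll draw the rod out.

{"name": "arm_command", "arguments": {
  "moves": [
    [[-0.005, 0, 0], [0, 0, 0], 0.0],
    [[-0.015, 0, 0], [0, 0, 0], 0.0],
    [[-0.03, 0, 0], [0, 0, 0], 0.0],
    [[-0.045, 0, 0], [0, 0, 0], 0.0],
    [[-0.06, 0, 0], [0, 0, 0], 0.0]
  ]
}}

```text
time: 14.15
tool_pos: [0.5335, -0.1134, 0.0759]
tool_rot: [-3.142, -0.0, 1.339]
contact_force: [1.2, 0.7, -0.2]
opening: 0.0178
grip_force: 50.0
```

{"name": "arm_command", "arguments": {
  "moves": [
    [[-0.015, 0, 0], [0, 0, 0], 0.0],
    [[-0.03, 0, 0], [0, 0, 0], 0.0],
    [[-0.045, 0, 0], [0, 0, 0], 0.0],
    [[-0.06, 0, 0], [0, 0, 0], 0.0],
    [[-0.075, 0, 0], [0, 0, 0], 0.0]
  ]
}}

```text
time: 14.65
tool_pos: [0.516, -0.1863, 0.0758]
tool_rot: [-3.141, 0.0, 1.34]
contact_force: [0.4, -0.0, -0.1]
opening: 0.0179
grip_force: 50.0
```

```bash
python3 -c "
from h import *
s=robot.camera_model('scene'); f=lambda u,v:(180+u/4,190+v/4)
print('plug',onz(s,*f(70,343),.009)); b=onz(s,*f(20,292),.04);c=onz(s,*f(195,292),.04);print('rim',b,c,(b+c)/2)
e=onz(s,*f(110,228),.04);g=onz(s,*f(110,392),.0);print(e,g)
goto([.4056,-.244,.12],1.389)"
```

```text
plug [0.5939 0.1411 0.009 ]
rim [0.6034 0.1582 0.04  ] [0.5527 0.1007 0.04  ] [0.578  0.1294 0.04  ]
[0.62   0.0995 0.04  ] [0.5629 0.1414 0.    ]
t 14.65 at [ 0.516  -0.1863  0.0758] [-3.1409  0.0001  1.3399] F [ 0.3802 -0.0246 -0.0793] op 0.017861613319537627 49.96554493904114
shift [-0.0815 -0.0943 -0.0441] rot [-0.0007  0.0001 -0.0491]
```

Plug to dish middle is about 20 mm, which is fine. Now back above the rest.

{"name": "arm_command", "arguments": {
  "moves": [
    [[-0.02, 0, -0.02], [0, 0, 0], 0.0],
    [[-0.04, -0.02, -0.044], [0, 0, -0.01], 0.0],
    [[-0.06, -0.055, -0.044], [0, 0, -0.03], 0.0],
    [[-0.081, -0.094, -0.044], [0, 0, -0.049], 0.0],
    [[-0.081, -0.094, -0.044], [0, 0, -0.049], 0.0]
  ]
}}

```text
time: 15.15
tool_pos: [0.4019, -0.2429, 0.1197]
tool_rot: [-3.138, -0.001, 1.387]
contact_force: [0.1, 0.7, -1.5]
opening: 0.0178
grip_force: 50.0
```

{"name": "arm_command", "arguments": {
  "moves": [
    [[0, 0, 0], [0, 0, 0], 0.0],
    [[0, 0, 0], [0, 0, 0], 0.0],
    [[0, 0, 0.02], [0, 0, 0], 0.0],
    [[0, 0, 0.04], [0, 0, 0], 0.0],
    [[0, 0, 0.05], [0, 0, 0], 0.0]
  ]
}}

```text
time: 15.65
tool_pos: [0.407, -0.2417, 0.0685]
tool_rot: [-3.14, -0.001, 1.39]
contact_force: [0.8, 0.4, -0.1]
opening: 0.0178
grip_force: 50.0
```

```bash
python3 -c "
from h import *
goto([.4056,-.244,.0232],1.389)"
```

```text
t 15.65 at [ 0.407  -0.2417  0.0685] [-3.1402 -0.0008  1.3903] F [ 0.8095  0.4166 -0.1494] op 0.017835350862551252 49.96504068374634
shift [-0.0026 -0.0009  0.0453] rot [-0.0014 -0.0008  0.0013]
```

{"name": "arm_command", "arguments": {
  "moves": [
    [[-0.002, -0.001, 0.01], [0, 0, 0], 0.0],
    [[-0.002, -0.001, 0.02], [0, 0, 0], 0.0],
    [[-0.002, -0.001, 0.03], [0, 0, 0], 0.0],
    [[-0.002, -0.001, 0.04], [0, 0, 0], 0.0],
    [[-0.002, -0.001, 0.044], [0, 0, 0], 0.0]
  ]
}}

```text
time: 16.15
tool_pos: [0.405, -0.2439, 0.025]
tool_rot: [-3.141, -0.001, 1.389]
contact_force: [-0.5, 0.5, -0.8]
opening: 0.0176
grip_force: 50.0
```

{"name": "arm_command", "arguments": {
  "moves": [
    [[0, 0, 0], [0, 0, 0], 0.0],
    [[0, 0, 0], [0, 0, 0], 0.0],
    [[0, 0, 0], [0, 0, 0], 0.0],
    [[0, 0, 0], [0, 0, 0], 0.0],
    [[0, 0, 0], [0, 0, 0], 0.0]
  ]
}}

```text
time: 16.65
tool_pos: [0.4054, -0.2443, 0.0262]
tool_rot: [3.141, 0.0, 1.389]
contact_force: [-0.9, 0.1, -0.8]
opening: 0.0174
grip_force: 50.0
```

```bash
python3 -c "
from h import *
goto([.4056,-.244,.0227],1.389)"
```

```text
t 16.65 at [ 0.4054 -0.2443  0.0262] [3.141  0.0004 1.3888] F [-0.858   0.1352 -0.8495] op 0.01740825743155613 49.96508002281189
shift [0.0003 0.0001 0.0035] rot [ 0.0006  0.0004 -0.0002]
```

Lower the last 3 mm, then release.

{"name": "arm_command", "arguments": {
  "moves": [
    [[0, 0, 0.001], [0, 0, 0], 0.0],
    [[0, 0, 0.002], [0, 0, 0], 0.0],
    [[0, 0, 0.003], [0, 0, 0], 0.0],
    [[0, 0, 0.003], [0, 0, 0], 0.0],
    [[0, 0, 0.003], [0, 0, 0], 0.0]
  ]
}}

```text
time: 17.15
tool_pos: [0.4052, -0.2442, 0.0229]
tool_rot: [-3.141, 0.0, 1.389]
contact_force: [0.2, 0.1, -1.0]
opening: 0.0175
grip_force: 50.0
```

{"name": "arm_command", "arguments": {
  "moves": [
    [[0, 0, 0], [0, 0, 0], 0.03],
    [[0, 0, 0], [0, 0, 0], 0.05],
    [[0, 0, 0], [0, 0, 0], 0.0918],
    [[0, 0, 0], [0, 0, 0], 0.0918],
    [[0, 0, 0], [0, 0, 0], 0.0918]
  ]
}}

```text
time: 17.65
tool_pos: [0.4053, -0.2442, 0.023]
tool_rot: [3.142, 0.0, 1.389]
contact_force: [0.4, -0.4, -1.5]
opening: 0.0532
grip_force: 0.0
```

{"name": "arm_command", "arguments": {
  "moves": [
    [[0, 0, 0], [0, 0, 0], 0.0918],
    [[0, 0, 0], [0, 0, 0], 0.0918],
    [[0, 0, 0], [0, 0, 0], 0.0918],
    [[0, 0, 0], [0, 0, 0], 0.0918],
    [[0, 0, 0], [0, 0, 0], 0.0918]
  ]
}}

```text
time: 18.15
tool_pos: [0.4053, -0.2442, 0.0229]
tool_rot: [3.142, 0.0, 1.389]
contact_force: [-0.0, 0.4, -0.2]
opening: 0.0904
grip_force: 0.0
```

Back off upwards and look. I have viewed ten pictures, so this check is by numbers.

{"name": "arm_command", "arguments": {
  "moves": [
    [[0, 0, -0.02], [0, 0, 0], 0.0918],
    [[0, 0, -0.06], [0, 0, 0], 0.0918],
    [[0, 0, -0.1], [0, 0, 0], 0.0918],
    [[0, 0, -0.14], [0, 0, 0], 0.0918],
    [[0, 0, -0.18], [0, 0, 0], 0.0918]
  ]
}}

```text
time: 18.65
tool_pos: [0.405, -0.2439, 0.2047]
tool_rot: [3.142, 0.0, 1.389]
contact_force: [0.8, -0.3, 0.2]
opening: 0.0915
grip_force: 0.0
```

{"name": "arm_command", "arguments": {
  "moves": [
    [[0, 0, -0.01], [0, 0, 0], 0.0918],
    [[0, 0, -0.01], [0, 0, 0], 0.0918],
    [[0, 0, -0.01], [0, 0, 0], 0.0918],
    [[0, 0, -0.01], [0, 0, 0], 0.0918],
    [[0, 0, -0.01], [0, 0, 0], 0.0918]
  ]
}}

```text
time: 19.15
tool_pos: [0.4047, -0.2437, 0.2115]
tool_rot: [-3.139, -0.001, 1.389]
contact_force: [0.3, -1.0, 0.7]
opening: 0.0918
grip_force: 0.0
```

```bash
python3 -c "
from h import *
m=robot.camera_model('wrist');g=cv2.cvtColor(robot.read_camera('wrist'),cv2.COLOR_RGB2GRAY)
print(robot.observe()['tool_pos'])
d=np.array([.182,.983])
for n,x,z in [('nose',.115,.046),('collar',0,.055),('hmid',-.045,.054),('hend',-.098,.05)]:
  p=np.array([.4129,-.2007])+x*d; u,v=proj(m,np.array([*p,z]),True); print(n,u,v)
  u=int(round(u));v=int(round(v)); print(' row',g[max(v+(6 if n=='nose' else -6 if n=='hend' else 0),0),u-22:u+23:2].tolist(),' col',g[max(v-16,0):v+17:2,u].tolist())
# compare scene to the picture before the grasp
a=cv2.imread('pics/scene1.png'); b=robot.read_camera('scene')[:,:,::-1]
c=a[215:280,335:425].astype(int)-b[215:280,335:425]; print('rest diff frac',(abs(c).max(2)>40).mean())
e=a[180:300,60:345].astype(int)-b[180:300,60:345]; k=(abs(e).max(2)>40); ys,xs=np.nonzero(k); print('other diff',k.sum(), [(x+60,y+180) for x,y in list(zip(xs,ys))[::8]])
"
```

```text
[ 0.4049 -0.2438  0.2117]
nose 278.06195325217544 34.315761044152424
 row [17, 18, 19, 16, 16, 15, 35, 117, 180, 217, 232, 244, 241, 228, 206, 164, 73, 18, 15, 17, 13, 16, 14]  col [14, 18, 13, 14, 17, 14, 52, 163, 233, 243, 244, 244, 244, 244, 244, 244, 244]
collar 277.87066840208524 148.91701362517293
 row [182, 187, 185, 166, 82, 52, 46, 42, 39, 40, 39, 41, 41, 42, 40, 44, 48, 52, 58, 91, 168, 188, 191]  col [249, 249, 249, 248, 221, 160, 137, 63, 41, 122, 149, 148, 111, 36, 27, 29, 27]
hmid 277.83133657496245 193.83265611889667
 row [171, 187, 184, 183, 187, 189, 188, 152, 43, 24, 29, 29, 29, 30, 27, 33, 123, 184, 187, 192, 188, 189, 186]  col [29, 31, 28, 27, 30, 31, 29, 27, 29, 27, 29, 28, 29, 26, 29, 27, 27]
hend 277.81020007658066 241.73593884972865
 row [15, 17, 17, 16, 20, 18, 15, 17, 29, 42, 50, 51, 51, 51, 45, 30, 20, 17, 16, 15, 17, 13, 16]  col [28, 28, 27, 41, 52, 51, 43, 22, 15, 19, 15, 16, 15, 18, 11, 16, 14]
rest diff frac 0.06290598290598291
other diff 185 [(np.int64(237), np.int64(223)), (np.int64(234), np.int64(225)), (np.int64(236), np.int64(226)), (np.int64(238), np.int64(227)), (np.int64(235), np.int64(229)), (np.int64(195), np.int64(267)), (np.int64(195), np.int64(269)), (np.int64(194), np.int64(270)), (np.int64(191), np.int64(271)), (np.int64(200), np.int64(271)), (np.int64(196), np.int64(272)), (np.int64(192), np.int64(273)), (np.int64(200), np.int64(273)), (np.int64(197), np.int64(274)), (np.int64(195), np.int64(275)), (np.int64(193), np.int64(276)), (np.int64(201), np.int64(276)), (np.int64(198), np.int64(277)), (np.int64(194), np.int64(278)), (np.int64(202), np.int64(278)), (np.int64(199), np.int64(279)), (np.int64(196), np.int64(280)), (np.int64(195), np.int64(281)), (np.int64(197), np.int64(282))]
```

```bash
python3 -c "
from cell import robot
print(robot.hand_in())"
```

```text
the job is handed in; nothing more can be done
None
```

The plug is in the dish, the rod is back in its rest and released, no other glassware shifted in the final scene check, and the job was handed in at about 19 s (no verdict returned).

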